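Clip a nickel blank in the punching jig, punch it, unclip it

TASK

In the punching jig, swing the spring clip by its knob up onto the edge of the loose nickel plate until the clip's tail bears firmly on the rubber-tipped stop screw, without forcing it; this pushes the plate back against the fence. With the plate clipped, press the centre punch fully down, then swing the clip back well clear of the plate, leaving the plate lying in its bay and everything else on the desk undisturbed.

Things in the scene. Friction and masses are not known exactly. Their poses are not given: they have to be found in the camera images.
- jig: Dark steel punching jig, fixed: base plate 170 x 222 x 12 mm. Origin on the desk surface; the base spans jig x -77 to +93, y -160 to +62 mm; z up. On the base top (z 12): two end lugs 6 mm high at y = -71 and +35 mm, the plate's bay between them; a punch bracket, post at x 63 to 87, y -9 to 17 mm, its arm at z 44 to 56 reaching over the bay back to x = 17 mm. Clip pivot at x 24, y -112 mm.
- fence (a point): Middle of the fence's near face, at its foot: jig x = 53 mm, y = -18 mm, z = 12 mm. The fence is an upright strip 9 mm high and 94 mm long along jig y that stops the plate towards jig +x. Pushed home against it, the plate's centre lies at jig x = 30, y about -18 mm.
- clip: Steel spring clip swinging level about a pivot screw. Origin on the pivot axis at base-top height (12 mm above the desk), z up; its -x points along the arm to the nose, +x to the tail. A bar 14 mm wide, 10 to 15 mm above the base top, runs from x = -52 to the tail end at +38 mm. It stays where it is left. The fingers must never load it with more than 14 N.
- clip_nose (a point): Lowest point of the clip's nose, 75 mm from the pivot axis. The nose is rounded, radius 10 mm, sprung on a leaf under the bar, 60 to 90 mm from the pivot; its underside is 2 mm above the base top, so it must ride up 2 mm onto the 4 mm plate, which it first pushes home; it then presses the plate down with about 3 N.
- clip_knob (a point): Centre of the top of the clip's upright knob: 12 mm diameter, 27 to 67 mm above the desk, 50 mm from the pivot axis on the nose side. Force needed at the knob, square to the arm: 1 to 2 N to swing free, up to about 8 N briefly while the nose climbs the plate's edge, 3 to 5 N while it slides on the plate.
- clip_pivot (a joint): Swing angle (rad), growing clockwise from above: at 0 the nose points along jig -x, away from the plate; at 1.57 along jig +y, over it. Starts 0 to 0.35. The nose meets the plate's edge at 1.05 to 1.3. It meets the stop screw somewhere from 1.38 to 1.84: the screw is set anew each time and not measured, so it must be felt. Above 1.3 it is on the plate, below 0.8 well clear.
- stop: Steel stop post on the jig, 14 x 18 x 20 mm, origin at the centre of its underside, on the base top. A set screw through it, 12.5 mm up, points along jig +x; its rubber tip ends 33 to 50 mm from the post's centre and meets the clip's tail 32 mm from the pivot. The tip yields 1 mm per 10 N, up to 3 mm, then solid. Firm is 4 N or more on the tip: 2.6 N more at the knob than before touching.
- plate: Loose plain nickel-silver plate, 46 mm (its x) x 90 mm (its y) x 4 mm, 130 g, flat on the base top in the jig's bay; origin at the centre of its underside. It starts 4 to 6 mm short of the fence. The clip does the pushing (a slight skew, with one corner on the fence, is good enough): do not touch the plate with the robot.
- punch (a joint): How far the punch is pressed down (m): 0 at rest, 0.010 fully down, where the cap lands on its collar. It springs back by itself. Must not be pressed while the clip is off the plate.
- punch_cap: Round steel cap of the centre punch, 26 mm in diameter, 10 mm thick, at jig x = 30, y = 4 mm; origin at the centre of its underside, 66 mm above the desk at rest; its top is 76 mm above the desk. Pressing starts at 2 N and takes about 12 N fully down, after that it is solid. Never more than 25 N.
- punch_tip: Sprung pointed lower end of the punch, 8 mm in diameter, origin at its point, 5 mm above the plate at rest; it meets the plate after 5 mm of punch travel and then presses it with about 1.2 N per mm.
- chassis: Bystander: red enamelled tender chassis with six wheels, about 86 x 176 x 34 mm, origin under its centre. Leave alone.
- gauge: Bystander: nickel pressure gauge lying face up, 52 mm across, 18 mm high, with a stub 40 mm long along its x. Leave alone.
- rod_a: Bystander: chrome piston rod with square ends, about 127 x 16 x 16 mm, lying along its x. Leave alone.
- rod_b: Bystander: shorter chrome piston rod with square ends, about 102 x 16 x 16 mm, lying along its x. Leave alone.
- flange: Bystander: brass flanged bush, 40 mm across, 20 mm high. Leave alone.
- oil_tin: Bystander: small aluminium oil tin, 44 mm across, 75 mm high. Leave alone.
Not all that is in view belongs to the job. What is shaped like the plate but pink is not meant.

How it is judged:
On the way, in this order (a step that is already met when the one before it is completed fails the run):
1. the clip is on the plate and its tail bears firmly (at least 4 N) on the stop screw (value of joint clip_pivot above 1.3 rad and contact force between clip and stop above 4 N), for 0.1 s.
2. with the clip pressing on the plate and the plate pushed against the fence (its centre within 3.5 mm of fully home, skewed by less than 0.08 rad), the punch is pressed fully down onto the plate (value of joint clip_pivot above 1.3 rad and contact force between clip and plate above 1 N and value of joint punch above 0.0085 m and contact force between punch_tip and plate above 2 N and x of plate in the frame of jig above 0.0265 m and angle between the y axis of plate and the y axis of jig, either way round below 0.08 rad), for 0.1 s.
At the end, for the whole second after the job is handed in: The clip is swung back clear of the plate (swing angle below 0.8 rad) and does not touch it, the punch has sprung up (within 1.5 mm), the plate lies flat and still in its bay (its centre 22 to 32 mm along jig x, -26 to -10 mm along jig y) (value of joint clip_pivot below 0.8 rad and value of joint punch below 0.0015 m and x of plate in the frame of jig between 0.022 and 0.032 m and y of plate in the frame of jig between -0.026 and -0.01 m and z of plate in the frame of jig below 0.014 m and angle between plate's own z axis and vertical below 0.05 rad and contact force between clip and plate below 0.1 N and linear speed of plate below 0.01 m/s).
It fails at once if the clip was forced: more than 14 N from the fingers (contact force between the fingers and clip above 14 N).
It fails at once if the punch was overloaded: more than 25 N (contact force between the fingers and punch_cap above 25 N).
It fails at once if the punch was pressed while the clip was off the plate (value of joint punch above 0.004 m and value of joint clip_pivot below 1.3 rad).
It fails at once if the robot touched the plate (contact force between any of the fingers, the arm and plate above 0.5 N).
It fails at once if a bystander was moved by more than 10 mm (distance of any of chassis, gauge, rod_a, rod_b, flange, oil_tin from where it was at the start of the episode above 0.01 m).
It also fails if it takes over 64 s, if anything falls off the work surface, if the arm or the gripper's body presses on something with over 40 N, if the wrist force passes 120 N, or if a joint passes its speed limit or range.

ROBOT

A 6-joint arm with a two-finger parallel gripper is mounted at the origin on the work surface. World frame = base frame: x ahead of the robot, y to its left, z up, the work surface at z = 0. Lengths are in m, angles in rad, forces in N, time in s.
With the tool pointing down it reaches from about 0.425 to 0.95 m from the base axis. Payload 3.5 kg.
Tool frame: the origin (TCP) lies between the finger pads; the fingertips stand 22 mm ahead of it and the grasp point (between the pads) lies 3 mm ahead of it (ctrl.nose_length is the z of the fingertips in the tool frame, in m); z points along the fingers, y is the line along which they close (so a half turn about z gives the same grasp; the last joint's range is limited). The gripper opens to 85 mm and grips with 20 to 120 N. Pads are 22 mm wide; open, the fingers measure 114 mm over their backs; the gripper's body (76 mm by 85 mm) begins 54 mm behind the grasp point. The pads swing forward as they close: fully open they stand 13 mm farther back than shut.
Start: joints at [1.174, 0.286, 1.577, -0, 1.279, -0.15], TCP at [0.165, 0.655, 0.253] pointing down, gripper open.
Joint ranges: [-2.77, 2.77], [-0.9, 2.22], [0.21, 2.48], [-1.53, 4.67], [0.24, 2.81], [-2.84, 2.84]. Speed limits (rad/s): [2.79, 2.79, 3.14, 3.14, 3.14, 3.14].

INTERFACE

Orientations are given as a unit quaternion [x, y, z, w].
In Python, from plant import ctrl gives the robot as it stands. The module is installed in compiled form; this text tells all that it offers.
- The arm moves only by the tool send_rows, never from a script. Its argument "rows" is text: rows parted by semicolons, each of 7 numbers parted by spaces: the turn, a rotation vector about the tool's x, y, z in a scale on which 1.0 is 180 degrees, then the shift along the tool's x, y, z in fractions of the full range, 1 being 0.6 m, then the opening, from -1 (shut) to 1 (fully open). A call has 1 to 8 rows; each row is the pose to reach, as a shift and turn from the pose commanded when the call began, along the tool's axes at that moment; what a row does not reach only later rows make up. A row lasts 1/8 s, in which the tool goes at most 62.5 mm and 10.7 degrees, less where a joint would pass 70% of its speed; a pose out of reach is approached as far as the arm can. A call with a gripper value outside its range is refused whole. The fingers move at their own pace and stop on an object; "grip_force" is the grip in N (left out, the last holds). Time passes only in rows, so rows that repeat a pose let the fingers close. It gives the time, the measured TCP pose, the force, the opening and the grip force at its end, in the units of the state.
- ctrl.get_state(): the state, without advancing time (a new reading comes with each control period).
- ctrl.read_camera(name): name is "side" or "top" or "wrist"; returns a dict with "color" (420x560x3 uint8, red, green, blue), "fx", "fy", "cx", "cy" (pixels), "extrinsics" (4x4, takes a point from world to camera coordinates). Camera axes: x right, y down, z forward; pixel columns grow to the right and rows downward; lengths in m; the calibration is good to about 2 mm. A picture is of the moment at which its call begins. There is no depth.
- ctrl.sign_off(): hands the job in; it is judged then, once.
Trained networks look in a picture, given as the dict that the camera call returned (one of the last four; its "shot" number tells which), for a name from the list of things; names that differ only in an ending like _2 or _b are one class to them, and where a whole thing is asked for, a point or a joint stands for the part that bears it (a point fixed in the world has none). Each returns a list of dicts, best first, with "p" (0 to 1); they miss things now and then, are a little off and sometimes report something else, mostly with a low value. They report only what shows in the picture. A call takes as long as a camera call. They do not tell look-alikes from the thing itself.
- ctrl.look_for(picture, target): "position" ([x, y, z] in m, in the coordinates of the camera as it stood for that picture, good to about 4 mm: the middle of the surface that is visible of it).
The state is a dict: "time": time; "qpos": joint angles; "dq": joint speeds; "joint_efforts": joint torques, N m; "eef_pos": TCP position; "tcp_rot": TCP orientation; "contact_force": force on the tool from outside, world axes, zero at the start; "wrist_torque": the same for the moment, N m; "opening": opening from 0.0 (shut) to 1.0 (fully open); "finger_force": force on a finger pad.
Only numpy, scipy, OpenCV 4.12 (cv2) and the standard library are available. Lean on these libraries where they do the work, as an engineer would, in place of code of your own. Each camera call takes 0.05 s, during which the arm holds its last target. There are 200 camera calls.

## Working session

There is one attempt and no reset: what is moved stays moved. The work goes in short steps, Python scripts to look and compute and a tool call to move; the robot and the scene stay as the last step left them, time stands still between calls to the robot, and variables do not carry over. Pictures are saved under pics/ and viewed, at most 10 in all, crops included, and the job is handed in when it is done.

Besides the shell and the picture viewer there is one more tool, called after "Call:" as name(argument=value, ...) on one line, values as JSON. send_rows: Moves the arm, as the interface text tells. Its arguments: {"type":"object","properties":{"rows":{"type":"string"},"grip_force":{"type":"number"}},"required":["rows"]}

```bash
mkdir -p pics && cat > h.py <<'E'
import numpy as np, cv2
from plant import ctrl
def world(pic,p):
    E=np.array(pic["extrinsics"]); return (np.linalg.inv(E)@np.r_[p,1])[:3]
def pix(pic,w):
    c=(np.array(pic["extrinsics"])@np.r_[w,1])[:3]; return np.array([pic["fx"]*c[0]/c[2]+pic["cx"],pic["fy"]*c[1]/c[2]+pic["cy"]])
def ray(pic,u,v,z):
    Ei=np.linalg.inv(np.array(pic["extrinsics"])); d=Ei[:3,:3]@np.array([(u-pic["cx"])/pic["fx"],(v-pic["cy"])/pic["fy"],1]); o=Ei[:3,3]; return o+d*(z-o[2])/d[2]
E
python3 - <<'E'
from h import *
np.set_printoptions(precision=4,suppress=True)
ims=[]
for n in("top","side"):
    p=ctrl.read_camera(n); ims.append(p["color"])
    cv2.imwrite(f"pics/{n}0.png",p["color"][:,:,::-1])
    for t in ["jig","clip","clip_knob","clip_nose","stop","plate","punch_cap","fence","oil_tin","chassis","gauge"]:
        for r in ctrl.look_for(p,t)[:2]:
            w=world(p,r["position"]); print(n,t,round(r["p"],2),w,pix(p,w).round())
s=ctrl.get_state();print(s)
E
```

```text
top jig 0.85 [0.5256 0.0197 0.0118] [264. 252.]
top jig 0.42 [0.536  0.1731 0.0129] [207. 248.]
top clip 0.68 [ 0.5292 -0.0383  0.0265] [285. 250.]
top plate 0.97 [0.5483 0.0539 0.016 ] [251. 244.]
top plate 0.91 [0.8124 0.0528 0.0059] [253. 151.]
top fence 0.77 [0.5246 0.0205 0.0153] [263. 252.]
top oil_tin 0.56 [ 0.6399 -0.4273  0.0741] [434. 207.]
top oil_tin 0.44 [0.5361 0.1792 0.009 ] [205. 248.]
top chassis 0.66 [0.5947 0.4557 0.0308] [101. 225.]
top gauge 0.86 [0.3946 0.0977 0.017 ] [234. 302.]
side jig 0.81 [ 0.5321 -0.0021  0.0156] [231. 226.]
side clip 0.95 [ 0.5071 -0.0351  0.0268] [220. 232.]
side clip_knob 0.87 [ 0.5084 -0.0392  0.0282] [220. 233.]
side clip_nose 0.7 [ 0.4842 -0.0379  0.0316] [209. 232.]
side plate 0.87 [0.5531 0.0509 0.0199] [239. 210.]
side plate 0.77 [0.5785 0.2653 0.0045] [247. 168.]
side punch_cap 0.42 [0.5533 0.0792 0.0747] [238. 185.]
side fence 0.56 [0.5345 0.0001 0.0132] [232. 226.]
side oil_tin 0.95 [ 0.6409 -0.4507  0.0661] [301. 390.]
side oil_tin 0.68 [0.6576 0.0488 0.011 ] [282. 212.]
side chassis 0.7 [0.6011 0.4356 0.0356] [253. 129.]
side chassis 0.51 [ 0.5358 -0.0005  0.0135] [232. 226.]
side gauge 0.71 [ 0.509  -0.0325  0.026 ] [221. 232.]
side gauge 0.52 [ 0.638  -0.4501  0.0672] [300. 390.]
{'time': 1.2, 'qpos': array([ 1.174 ,  0.2863,  1.5767, -0.    ,  1.2786, -0.15  ]), 'dq': array([ 0.    , -0.0017, -0.0007,  0.0021, -0.0003,  0.0001]), 'joint_efforts': array([ -0.0004, -40.5967, -29.2942,  -0.0002,   0.0006,  -0.    ]), 'eef_pos': array([0.1649, 0.6546, 0.2533]), 'tcp_rot': array([0.1231, 0.9924, 0.    , 0.    ]), 'contact_force': array([-0.2881,  0.434 , -0.5165]), 'wrist_torque': array([-0.0106,  0.003 ,  0.0373]), 'finger_force': 0.0, 'opening': 1.0002815492756252}
```

View images.

```bash
python3 - <<'E'
import cv2
a=cv2.imread("pics/top0.png")[190:320,170:360]; cv2.imwrite("pics/topc.png",cv2.resize(a,None,fx=4.2,fy=4.2,interpolation=cv2.INTER_CUBIC))
a=cv2.imread("pics/side0.png")[150:280,150:340]; cv2.imwrite("pics/sidec.png",cv2.resize(a,None,fx=4.2,fy=4.2,interpolation=cv2.INTER_CUBIC))
E
```

```text
(no output)
```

View pics/topc.png

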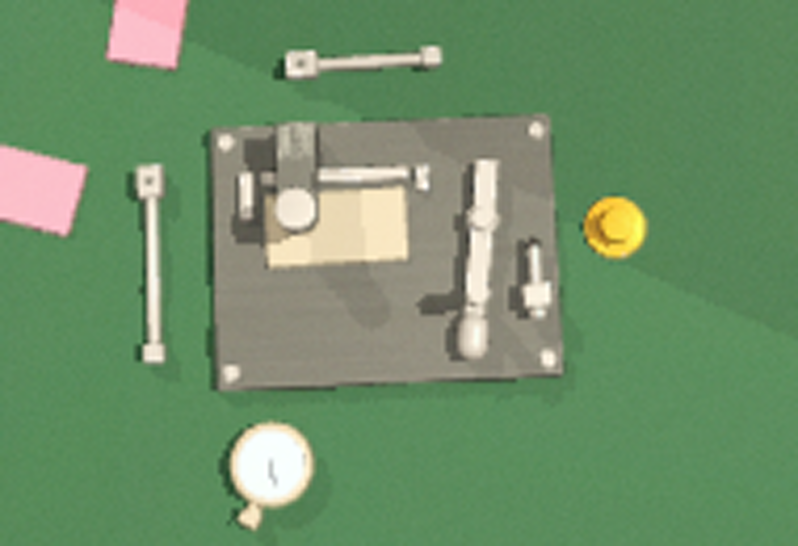

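View pics/sidec.png

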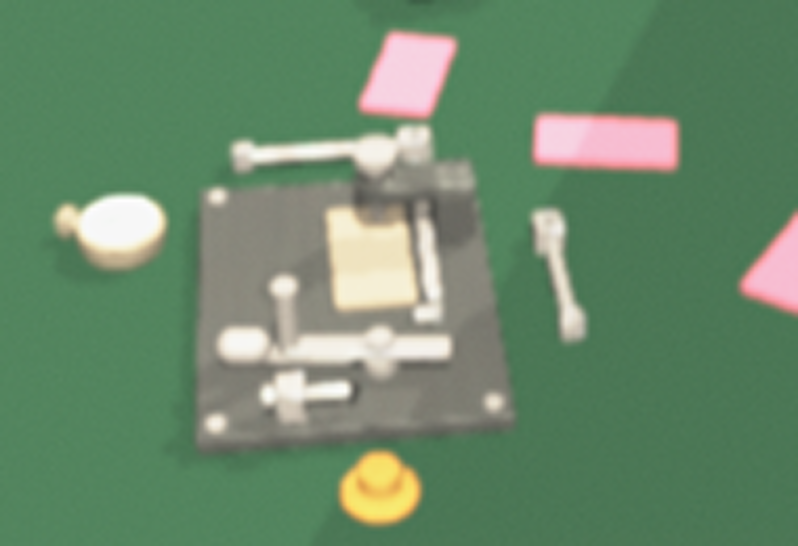

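View pics/side0.png

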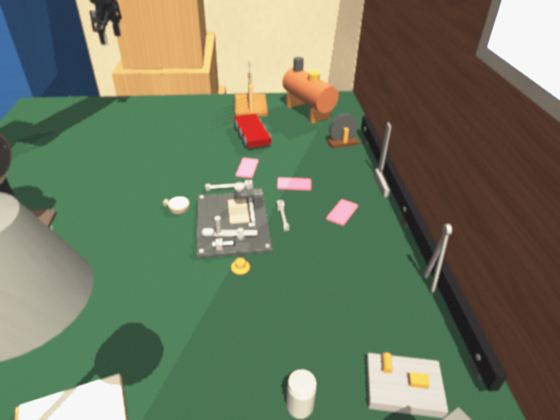

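```bash
python3 - <<'E'
from h import *
from scipy.optimize import least_squares
np.set_printoptions(precision=4,suppress=True)
P={n:ctrl.read_camera(n) for n in("top","side")}
off={"top":(170,190),"side":(150,150)}
c=lambda n,u,v:ray(P[n],(u+.0)/4.2+off[n][0],v/4.2+off[n][1],0.012)
J=np.array([[93,62],[93,-160],[-77,-160],[-77,62]])/1000
obs={"top":[(211,128),(548,115),(563,373),(217,388)],"side":[(472,165),(513,425),(196,447),(203,188)]}
for n in obs:
    W=np.array([c(n,*p)[:2] for p in obs[n]])
    A=J-J.mean(0);B=W-W.mean(0);th=np.arctan2((A[:,0]*B[:,1]-A[:,1]*B[:,0]).sum(),(A*B).sum())
    R=np.array([[np.cos(th),-np.sin(th)],[np.sin(th),np.cos(th)]]);t=W.mean(0)-R@J.mean(0)
    print(n,th,t,"res mm",((J@R.T+t)-W)*1000)
    g=lambda p:R@np.array(p)+t
    print("pivot",g([.024,-.112]),"cap",g([.030,.004]),"fence",g([.053,-.018]))
f=lambda n,u,v,z:ray(P[n],u/4.2+off[n][0],v/4.2+off[n][1],z)
print("cap top/side",f("top",295,208,.076),f("side",376,148,.076))
print("knobtop side",f("side",284,285,.067))
print("pivot top",f("top",484,215,.03),f("side",380,335,.03))
print("nose",f("top",473,335,.025),f("side",243,340,.025))
E
```

```text
top 0.04716567173319932 [0.5226 0.0737] res mm [[ 1.078   0.6821]
 [ 1.6899 -1.0086]
 [-1.2618 -0.6456]
 [-1.5061  0.9721]]
pivot [ 0.5519 -0.0371] cap [0.5524 0.0791] fence [0.5764 0.0582]
side 0.04581163623754633 [0.5256 0.0716] res mm [[ 0.4223 -8.5741]
 [ 2.2078  6.3827]
 [-0.9319  4.4049]
 [-1.6982 -2.2135]]
pivot [ 0.5547 -0.0391] cap [0.5554 0.077 ] fence [0.5794 0.0561]
cap top/side [0.5521 0.079  0.076 ] [0.5561 0.078  0.076 ]
knobtop side [ 0.5051 -0.0326  0.067 ]
pivot top [ 0.5535 -0.0381  0.03  ] [ 0.5548 -0.0338  0.03  ]
nose [ 0.4778 -0.0313  0.025 ] [ 0.4797 -0.0275  0.025 ]
```

Careful with the scale: shifts go in shares of 0.6 m and turns go in shares of 180 degrees. That gives: -411 mm / 600 = -0.685, -363 mm / 600 = -0.605, 80 degrees / 180 = 0.4444.

Call:
send_rows(rows="0 0 0.0556 -0.1 -0.125 0 -1;0 0 0.1111 -0.1667 -0.2083 0 -1;0 0 0.1667 -0.2333 -0.2833 0 -1;0 0 0.2222 -0.3 -0.3633 0 -1;0 0 0.2778 -0.3633 -0.445 0 -1;0 0 0.3333 -0.4283 -0.525 0 -1;0 0 0.3889 -0.4933 -0.605 0 -1;0 0 0.4444 -0.5583 -0.685 0 -1")

```text
time: 2.3
eef_pos: [0.3771, 0.1998, 0.2538]
tcp_rot: [0.734, 0.679, 0.001, 0.0]
contact_force: [1.4, 0.1, 0.5]
opening: 0.001
finger_force: 0.0
```

```bash
cat >> h.py <<'E'
from scipy.spatial.transform import Rotation as Ro
PIV=np.array([.553,-.038]); YAW=.047
def tgt(s,d,r=.05):
    "pusher centre for swing s, d mm behind knob; returns xy and tool-x world angle"
    a=np.pi-s+YAW; t=a-np.pi/2
    return PIV+r*np.array([np.cos(a),np.sin(a)])-d/1000*np.array([np.cos(t),np.sin(t)]),t
def rel(xy,z,ang,R0=None,p0=None):
    "row (turn z deg, shift mm) from pose"
    st=ctrl.get_state()
    if R0 is None: R0=Ro.from_quat(st["tcp_rot"]).as_matrix();p0=st["eef_pos"]
    sh=R0.T@(np.r_[xy,z]-p0)*1000
    a0=np.arctan2(R0[1,0],R0[0,0]); tz=-np.degrees((ang-a0+np.pi)%(2*np.pi)-np.pi)
    return np.round(np.r_[0,0,tz,sh],1)
def show():
    s=ctrl.get_state(); R=Ro.from_quat(s["tcp_rot"]).as_matrix()
    print("t",round(s["time"],2),"p",(s["eef_pos"]*1000).round(1),"xang",np.degrees(np.arctan2(R[1,0],R[0,0])).round(1),"z",R[:,2].round(3),"F",s["contact_force"].round(2),"op",round(s["opening"],3)); return s
E
python3 - <<'E'
from h import *
show(); xy,a=tgt(.14,35); print(xy,a); print(rel(xy,.2,a), ctrl.nose_length)
E
```

```text
t 2.3 p [377.1 199.8 253.8] xang 85.5 z [ 0.002  0.    -1.   ] F [1.42 0.14 0.53] op 0.001
[ 0.49996576 -0.06820545] 1.4777963267948966
[   0.     0.     0.9 -257.7  143.2   53.9] 0.022
```

In the tool's units: -258 mm / 600 = -0.43, 143 mm / 600 = 0.2383, 1 degrees / 180 = 0.0056.

Call:
send_rows(rows="0 0 0.0056 -0.0917 0.05 0.0167 -1;0 0 0.0056 -0.18 0.1 0.0417 -1;0 0 0.0056 -0.2667 0.15 0.0667 -1;0 0 0.0056 -0.3417 0.1917 0.0833 -1;0 0 0.0056 -0.43 0.2383 0.09 -1;0 0 0.0056 -0.43 0.2383 0.09 -1")

```text
time: 3.05
eef_pos: [0.5016, -0.0695, 0.1993]
tcp_rot: [0.74, 0.673, -0.0, 0.0]
contact_force: [-0.5, -0.2, -0.8]
opening: 0.002
finger_force: 0.0
```

```bash
python3 - <<'E'
from h import *
np.set_printoptions(precision=4,suppress=True)
show(); p=ctrl.read_camera("wrist"); cv2.imwrite("pics/w0.png",p["color"][:,:,::-1])
for t in ["clip_knob","clip_nose","punch_cap","stop","plate"]:
    for r in ctrl.look_for(p,t)[:1]:
        w=world(p,r["position"]); print(t,round(r["p"],2),w,pix(p,w).round())
J=lambda x,y,z:pix(p,np.r_[np.array([.524,.073])+np.array([[np.cos(.047),-np.sin(.047)],[np.sin(.047),np.cos(.047)]])@[x,y],z]).round()
print("pred pivot",J(.024,-.112,.027),"cap",J(.03,.004,.076),"corners",J(-.077,-.16,.012),J(.093,-.16,.012),J(-.077,.062,.012))
print("cam",np.linalg.inv(p["extrinsics"])[:3,3])
np.save("E0.npy",p["extrinsics"]);print(p["fx"],p["cx"],p["cy"])
E
```

```text
t 3.05 p [501.6 -69.5 199.3] xang 84.6 z [ 0.    -0.001 -1.   ] F [-0.54 -0.18 -0.8 ] op 0.002
clip_knob 0.97 [ 0.5164 -0.0314  0.0268] [290. 147.]
clip_nose 0.92 [ 0.4764 -0.0304  0.0305] [240. 151.]
punch_cap 0.58 [ 0.5217 -0.0012  0.011 ] [293. 107.]
stop 0.8 [ 0.5073 -0.0713  0.0287] [283. 197.]
plate 0.6 [0.5457 0.0458 0.0172] [319.  39.]
pred pivot [336. 151.] cap [342. -39.] corners [226. 218.] [417. 192.] [168. -77.]
cam [0.5085 0.0082 0.3197]
363.2460035018711 275.38224105785116 213.70099707746004
```

View pics/w0.png

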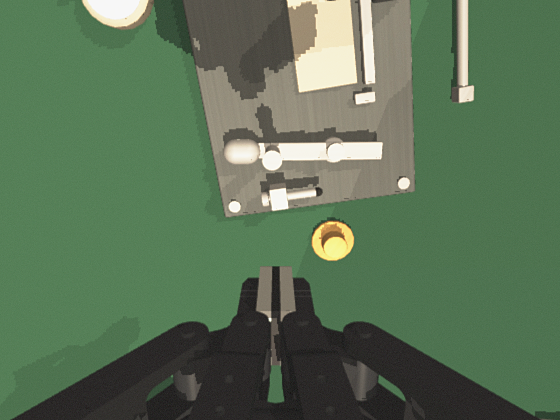

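```bash
python3 - <<'E'
from h import *
np.set_printoptions(precision=4,suppress=True)
E=np.load("E0.npy");p=dict(extrinsics=E,fx=363.25,fy=363.25,cx=275.4,cy=213.7)
J=lambda w:(np.array([[np.cos(.047),np.sin(.047)],[-np.sin(.047),np.cos(.047)]])@(w[:2]-[.524,.073]))*1000
for n,u,v,z in [("knob",272,160,.067),("pivot",334,150,.03),("nose",236,151,.022),("nosemid",242,151,.022),("post",279,198,.032),("tip",323,191,.0245),("barTail",382,150,.027),("plateBR",300,92,.016),("plateTR",356,86,.016),("corner",226,217,.012),("corner2",413,191,.012)]:
    w=ray(p,u,v,z);print(n,w[:2],J(w))
E
```

```text
knob [ 0.5022 -0.0337] [ -26.8239 -105.5708]
pivot [ 0.551  -0.0366] [  21.8017 -110.7562]
nose [ 0.4725 -0.0311] [ -56.301  -101.5356]
nosemid [ 0.4774 -0.0315] [ -51.456  -102.2287]
post [ 0.504  -0.0712] [ -26.7973 -143.1113]
tip [ 0.5411 -0.0707] [  10.2962 -144.3775]
barTail [ 0.5897 -0.0407] [  60.306  -116.6894]
plateBR [0.5283 0.0095] [  1.294  -63.6057]
plateTR [0.5726 0.0098] [ 45.5788 -65.4036]
corner [ 0.4549 -0.0897] [ -76.6491 -159.3247]
corner2 [ 0.6206 -0.0815] [  89.2784 -158.9105]
```

Call:
send_rows(rows="0 0 0 0 0 0.0667 -1;0 0 0 0 0 0.1333 -1;0 0 0 0 0 0.1833 -1;0 0 0 0 0 0.2083 -1;0 0 0 0 0 0.2217 -1;0 0 0 0 0 0.2217 -1;0 0 0 0 0 0.2217 -1")

```text
time: 4.22
eef_pos: [0.5015, -0.0663, 0.0676]
tcp_rot: [0.738, 0.675, 0.001, 0.001]
contact_force: [0.6, -0.1, -0.7]
opening: -0.0
finger_force: 0.0
```

```bash
python3 - <<'E'
from h import *
show()
for s,d in [(.14,22),(.14,17),(.3,17),(.45,17),(.6,17),(.75,17),(.9,17),(1.0,17)]:
    xy,a=tgt(s,d); print(s,d,rel(xy,.066,a))
E
```

```text
t 4.22 p [501.5 -66.3  67.6] xang 84.9 z [ 0.002 -0.001 -1.   ] F [ 0.62 -0.14 -0.71] op -0.0
0.14 22 [ 0.   0.   0.2 11.  -1.3  1.6]
0.14 17 [ 0.   0.   0.2 16.  -1.3  1.6]
0.3 17 [ 0.   0.   9.4 24.2 -3.3  1.6]
0.45 17 [ 0.   0.  18.  32.  -4.   1.5]
0.6 17 [ 0.   0.  26.6 39.9 -3.6  1.5]
0.75 17 [ 0.   0.  35.1 47.7 -1.9  1.5]
0.9 17 [ 0.   0.  43.7 55.1  0.9  1.5]
1.0 17 [ 0.   0.  49.5 59.7  3.3  1.5]
```

In the tool's units: 16.5 mm / 600 = 0.0275, 15.5 mm / 600 = 0.0258.

Call:
send_rows(rows="0 0 0 0.0067 -0.0017 0.0017 -1;0 0 0 0.0117 -0.0017 0.0017 -1;0 0 0 0.015 -0.0017 0.0017 -1;0 0 0 0.0183 -0.0017 0.0017 -1;0 0 0 0.0208 -0.0017 0.0017 -1;0 0 0 0.0233 -0.0017 0.0017 -1;0 0 0 0.0258 -0.0017 0.0017 -1;0 0 0 0.0275 -0.0017 0.0017 -1")

```text
time: 5.22
eef_pos: [0.501, -0.0496, 0.0653]
tcp_rot: [0.738, 0.675, -0.0, 0.0]
contact_force: [-0.5, -2.4, -0.1]
opening: -0.002
finger_force: 0.7
```

```bash
python3 - <<'E'
from h import *
show()
for s,d in [(.14,17),(.2,17),(.3,17),(.4,17),(.5,17),(.6,17)]:
    xy,a=tgt(s,d); print(s,d,rel(xy,.066,a))
E
```

```text
t 5.22 p [501.  -49.6  65.3] xang 84.9 z [-0. -0. -1.] F [-0.54 -2.39 -0.09] op -0.002
0.14 17 [ 0.   0.   0.2 -0.6  0.7 -0.7]
0.2 17 [ 0.   0.   3.6  2.4 -0.2 -0.7]
0.3 17 [ 0.   0.   9.4  7.6 -1.4 -0.7]
0.4 17 [ 0.   0.  15.1 12.8 -2.  -0.7]
0.5 17 [ 0.   0.  20.8 18.1 -2.  -0.7]
0.6 17 [ 0.   0.  26.6 23.3 -1.6 -0.7]
```

In the tool's units: 20.7 mm / 600 = 0.0345, 18.1 mm / 600 = 0.0302, 9.4 degrees / 180 = 0.0522.

Call:
send_rows(rows="0 0 0.0167 0.0033 0 -0.0008 -1;0 0 0.0333 0.0078 -0.0012 -0.0008 -1;0 0 0.0522 0.0127 -0.0023 -0.0008 -1;0 0 0.0667 0.0167 -0.0028 -0.0008 -1;0 0 0.0833 0.0213 -0.0033 -0.0008 -1;0 0 0.1 0.0257 -0.0033 -0.0008 -1;0 0 0.1167 0.0302 -0.0033 -0.0008 -1;0 0 0.1333 0.0345 -0.003 -0.0008 -1")

```text
time: 6.22
eef_pos: [0.5004, -0.0287, 0.0655]
tcp_rot: [0.863, 0.506, -0.001, -0.0]
contact_force: [-1.6, -1.5, 0.3]
opening: -0.002
finger_force: 0.7
```

```bash
python3 - <<'E'
from h import *
show()
for s in np.arange(.5,1.15,.1):
    xy,a=tgt(s,17); print(s.round(2),rel(xy,.066,a))
E
```

```text
t 6.22 p [500.4 -28.7  65.5] xang 60.8 z [-0.002 -0.    -1.   ] F [-1.62 -1.48  0.35] op -0.002
0.5 [ 0.   0.  -3.3 -2.2  1.5 -0.5]
0.6 [ 0.   0.   2.5  2.7 -0.2 -0.5]
0.7 [ 0.   0.   8.2  7.9 -1.5 -0.5]
0.8 [ 0.   0.  13.9 13.1 -2.2 -0.5]
0.9 [ 0.   0.  19.7 18.4 -2.4 -0.5]
1.0 [ 0.   0.  25.4 23.7 -2.  -0.5]
1.1 [ 0.   0.  31.1 28.9 -1.2 -0.5]
```

In the tool's units: 23 mm / 600 = 0.0383, 2.7 mm / 600 = 0.0045, 2.5 degrees / 180 = 0.0139.

Call:
send_rows(rows="0 0 0.0139 0.0045 -0.0003 0 -1;0 0 0.0333 0.0092 -0.0017 0 -1;0 0 0.05 0.0142 -0.0027 0 -1;0 0 0.0667 0.0192 -0.0033 0 -1;0 0 0.0861 0.0242 -0.0038 0 -1;0 0 0.1028 0.0292 -0.004 0 -1;0 0 0.1194 0.0342 -0.0038 0 -1;0 0 0.1361 0.0383 -0.0033 0 -1")

```text
time: 7.22
eef_pos: [0.5098, -0.0075, 0.0655]
tcp_rot: [0.95, 0.311, -0.001, -0.0]
contact_force: [-2.0, -0.4, 0.9]
opening: 0.002
finger_force: 0.7
```

```bash
python3 - <<'E'
from h import *
show()
for s in np.arange(.95,1.45,.05):
    xy,a=tgt(s,17); print(s.round(2),rel(xy,.066,a))
E
```

```text
t 7.22 p [509.8  -7.5  65.5] xang 36.3 z [-0.002  0.    -1.   ] F [-1.97 -0.38  0.93] op 0.002
0.95 [ 0.   0.  -2.  -1.9  0.7 -0.5]
1.0 [ 0.   0.   0.9  0.5 -0.1 -0.5]
1.05 [ 0.   0.   3.7  3.1 -0.9 -0.5]
1.1 [ 0.   0.   6.6  5.6 -1.5 -0.5]
1.15 [ 0.   0.   9.5  8.2 -2.  -0.5]
1.2 [ 0.   0.  12.3 10.9 -2.4 -0.5]
1.25 [ 0.   0.  15.2 13.5 -2.6 -0.5]
1.3 [ 0.   0.  18.1 16.1 -2.7 -0.5]
1.35 [ 0.   0.  20.9 18.8 -2.6 -0.5]
1.4 [ 0.   0.  23.8 21.4 -2.5 -0.5]
```

In the tool's units: 12.8 mm / 600 = 0.0213, 8.2 mm / 600 = 0.0137, 9.5 degrees / 180 = 0.0528.

Call:
send_rows(rows="0 0 0.0111 0.0028 -0.0007 0 -1;0 0 0.0222 0.0055 -0.0015 0 -1;0 0 0.0333 0.0083 -0.0023 0 -1;0 0 0.0444 0.011 -0.0028 0 -1;0 0 0.0528 0.0137 -0.0033 0 -1;0 0 0.0611 0.0162 -0.0038 0 -1;0 0 0.0722 0.0188 -0.004 0 -1;0 0 0.0806 0.0213 -0.0042 0 -1")

```text
time: 8.22
eef_pos: [0.5188, 0.0021, 0.0656]
tcp_rot: [0.982, 0.189, -0.001, -0.0]
contact_force: [-3.7, -0.8, 1.5]
opening: -0.001
finger_force: 1.8
```

```bash
python3 - <<'E'
from h import *
show()
for s in np.arange(1.2,1.75,.05):
    xy,a=tgt(s,17); print(s.round(2),rel(xy,.066,a))
E
```

```text
t 8.22 p [518.8   2.1  65.6] xang 21.8 z [-0.002  0.    -1.   ] F [-3.68 -0.82  1.47] op -0.001
1.2 [ 0.   0.  -2.2 -2.   0.6 -0.4]
1.25 [ 0.   0.   0.7  0.5 -0.3 -0.4]
1.3 [ 0.   0.   3.6  3.  -1.  -0.5]
1.35 [ 0.   0.   6.4  5.6 -1.7 -0.5]
1.4 [ 0.   0.   9.3  8.2 -2.2 -0.5]
1.45 [ 0.   0.  12.1 10.8 -2.5 -0.5]
1.5 [ 0.   0.  15.  13.4 -2.8 -0.5]
1.55 [ 0.   0.  17.9 16.  -2.9 -0.5]
1.6 [ 0.   0.  20.7 18.7 -2.9 -0.5]
1.65 [ 0.   0.  23.6 21.3 -2.7 -0.5]
1.7 [ 0.   0.  26.5 23.9 -2.4 -0.5]
```

In the tool's units: 6.6 mm / 600 = 0.011, 2.5 mm / 600 = 0.0042, 7.5 degrees / 180 = 0.0417.

Call:
send_rows(rows="0 0 0.0056 0.0015 -0.0005 0 -1;0 0 0.0111 0.0028 -0.001 0 -1;0 0 0.0167 0.0042 -0.0015 0 -1;0 0 0.0222 0.0055 -0.0018 0 -1;0 0 0.0278 0.0068 -0.0023 0 -1;0 0 0.0306 0.0083 -0.0027 0 -1;0 0 0.0361 0.0097 -0.0028 0 -1;0 0 0.0417 0.011 -0.0032 0 -1")

```text
time: 9.22
eef_pos: [0.5247, 0.0063, 0.0657]
tcp_rot: [0.992, 0.124, -0.0, -0.0]
contact_force: [-4.0, 0.3, -1.1]
opening: -0.001
finger_force: 1.6
```

```bash
python3 - <<'E'
from h import *
show()
for s in np.arange(1.35,1.85,.05):
    xy,a=tgt(s,17); print(s.round(2),rel(xy,.066,a))
E
```

```text
t 9.22 p [524.7   6.3  65.7] xang 14.3 z [-0.  0. -1.] F [-4.03  0.3  -1.15] op -0.001
1.35 [ 0.   0.  -1.1 -1.4  0.2 -0.3]
1.4 [ 0.   0.   1.8  1.1 -0.6 -0.3]
1.45 [ 0.   0.   4.7  3.6 -1.3 -0.3]
1.5 [ 0.   0.   7.5  6.2 -1.9 -0.3]
1.55 [ 0.   0.  10.4  8.8 -2.4 -0.3]
1.6 [ 0.   0.  13.3 11.4 -2.7 -0.3]
1.65 [ 0.   0.  16.1 14.  -2.9 -0.3]
1.7 [ 0.   0.  19.  16.7 -2.9 -0.3]
1.75 [ 0.   0.  21.9 19.3 -2.8 -0.3]
1.8 [ 0.   0.  24.7 22.  -2.6 -0.3]
```

In the tool's units: 2.1 mm / 600 = 0.0035, 1.6 mm / 600 = 0.0027, 3 degrees / 180 = 0.0167.

Call:
send_rows(rows="0 0 0.0056 0.0008 -0.0005 0 -1;0 0 0.0111 0.0018 -0.001 0 -1;0 0 0.0139 0.0027 -0.0013 0 -1;0 0 0.0167 0.0035 -0.0015 0 -1")

```text
time: 9.72
eef_pos: [0.5266, 0.0075, 0.0657]
tcp_rot: [0.995, 0.099, -0.0, 0.0]
contact_force: [-3.4, 0.9, -2.0]
opening: -0.004
finger_force: 1.6
```

In the tool's units: 2 mm / 600 = 0.0033, 1.5 mm / 600 = 0.0025, 2 degrees / 180 = 0.0111.

Call:
send_rows(rows="0 0 0.0028 0.0008 -0.0002 0 -1;0 0 0.0056 0.0017 -0.0003 0 -1;0 0 0.0111 0.0025 -0.0007 0 -1;0 0 0.0111 0.0033 -0.0008 0 -1")

```text
time: 10.22
eef_pos: [0.5285, 0.0084, 0.0658]
tcp_rot: [0.997, 0.081, -0.0, 0.0]
contact_force: [-4.6, 0.1, -2.8]
opening: 0.0
finger_force: 1.6
```

```bash
python3 - <<'E'
from h import *
show()
for s in np.arange(1.4,1.85,.05):
    xy,a=tgt(s,17); print(s.round(2),rel(xy,.066,a))
E
```

```text
t 10.22 p [528.5   8.4  65.8] xang 9.3 z [-0. -0. -1.] F [-4.59  0.15 -2.79] op 0.0
1.4 [ 0.   0.  -3.1 -3.   0.8 -0.2]
1.45 [ 0.   0.  -0.3 -0.6 -0.1 -0.2]
1.5 [ 0.   0.   2.6  2.  -0.9 -0.2]
1.55 [ 0.   0.   5.5  4.5 -1.6 -0.2]
1.6 [ 0.   0.   8.3  7.1 -2.1 -0.2]
1.65 [ 0.   0.  11.2  9.7 -2.5 -0.2]
1.7 [ 0.   0.  14.1 12.3 -2.8 -0.2]
1.75 [ 0.   0.  16.9 15.  -3.  -0.2]
1.8 [ 0.   0.  19.8 17.6 -3.  -0.2]
1.85 [ 0.   0.  22.7 20.2 -2.9 -0.2]
```

In the tool's units: 2 mm / 600 = 0.0033, 1.5 mm / 600 = 0.0025, 2.6 degrees / 180 = 0.0144.

Call:
send_rows(rows="0 0 0.0039 0.0008 -0.0003 0 -1;0 0 0.0072 0.0017 -0.0008 0 -1;0 0 0.0111 0.0025 -0.0012 0 -1;0 0 0.0144 0.0033 -0.0015 0 -1")

```text
time: 10.72
eef_pos: [0.5305, 0.0094, 0.0659]
tcp_rot: [0.998, 0.059, 0.0, 0.0]
contact_force: [-3.1, -0.4, -1.7]
opening: -0.002
finger_force: 1.5
```

In the tool's units: 2 mm / 600 = 0.0033, 1.5 mm / 600 = 0.0025, 2.6 degrees / 180 = 0.0144.

Call:
send_rows(rows="0 0 0.0039 0.0008 -0.0002 0 -1;0 0 0.0072 0.0017 -0.0005 0 -1;0 0 0.0111 0.0025 -0.0007 0 -1;0 0 0.0144 0.0033 -0.0008 0 -1")

```text
time: 11.22
eef_pos: [0.5323, 0.0103, 0.0659]
tcp_rot: [0.999, 0.036, 0.0, 0.0]
contact_force: [-3.4, -0.3, -2.3]
opening: 0.004
finger_force: 1.5
```

In the tool's units: 2 mm / 600 = 0.0033, 1.5 mm / 600 = 0.0025, 2.6 degrees / 180 = 0.0144.

Call:
send_rows(rows="0 0 0.0039 0.0008 -0.0002 0 -1;0 0 0.0072 0.0017 -0.0003 0 -1;0 0 0.0111 0.0025 -0.0005 0 -1;0 0 0.0144 0.0033 -0.0005 0 -1")

```text
time: 11.72
eef_pos: [0.5342, 0.0111, 0.0659]
tcp_rot: [1.0, 0.013, 0.0, -0.0]
contact_force: [-3.2, 2.0, -1.2]
opening: -0.0
finger_force: 1.6
```

```bash
python3 - <<'E'
from h import *
show()
for s in np.arange(1.5,1.86,.05):
    xy,a=tgt(s,17); print(s.round(2),rel(xy,.066,a))
E
```

```text
t 11.72 p [534.2  11.1  65.9] xang 1.5 z [-0.     0.001 -1.   ] F [-3.21  1.97 -1.24] op -0.0
1.5 [ 0.   0.  -5.2 -4.   1.3 -0.1]
1.55 [ 0.   0.  -2.4 -1.6  0.3 -0.1]
1.6 [ 0.   0.   0.5  0.9 -0.6 -0.1]
1.65 [ 0.   0.   3.4  3.4 -1.3 -0.1]
1.7 [ 0.   0.   6.2  6.  -2.  -0.1]
1.75 [ 0.   0.   9.1  8.6 -2.5 -0.1]
1.8 [ 0.   0.  12.  11.2 -2.9 -0.1]
1.85 [ 0.   0.  14.8 13.8 -3.1 -0.1]
```

Swing is about 1.58; from here I go in 1 mm calls.

In the tool's units: 1 mm / 600 = 0.0017, -0.5 mm / 600 = -0.0008, 1.2 degrees / 180 = 0.0067.

Call:
send_rows(rows="0 0 0.0039 0.0008 -0.0005 0 -1;0 0 0.0067 0.0017 -0.0008 0 -1;0 0 0.0067 0.0017 -0.0008 0 -1")

```text
time: 12.1
eef_pos: [0.5353, 0.0114, 0.0659]
tcp_rot: [1.0, 0.003, 0.0, -0.0]
contact_force: [-3.5, 1.4, -0.6]
opening: -0.001
finger_force: 1.5
```

In the tool's units: 1 mm / 600 = 0.0017, 0.5 mm / 600 = 0.0008, 1.2 degrees / 180 = 0.0067.

Call:
send_rows(rows="0 0 0.0033 0.0008 -0.0003 0 -1;0 0 0.0067 0.0017 -0.0005 0 -1;0 0 0.0067 0.0017 -0.0005 0 -1")

```text
time: 12.48
eef_pos: [0.5363, 0.0117, 0.0659]
tcp_rot: [1.0, -0.007, 0.0, -0.0]
contact_force: [-3.1, 1.6, -0.8]
opening: 0.0
finger_force: 1.5
```

In the tool's units: 1 mm / 600 = 0.0017, 0.5 mm / 600 = 0.0008, 1.2 degrees / 180 = 0.0067.

Call:
send_rows(rows="0 0 0.0033 0.0008 -0.0002 0 -1;0 0 0.0067 0.0017 -0.0005 0 -1;0 0 0.0067 0.0017 -0.0005 0 -1")

```text
time: 12.85
eef_pos: [0.5373, 0.012, 0.0659]
tcp_rot: [1.0, -0.018, 0.0, -0.0]
contact_force: [-2.9, 3.3, 0.5]
opening: -0.0
finger_force: 1.6
```

In the tool's units: 1 mm / 600 = 0.0017, 0.5 mm / 600 = 0.0008, 1.2 degrees / 180 = 0.0067.

Call:
send_rows(rows="0 0 0.0033 0.0008 -0.0002 0 -1;0 0 0.0067 0.0017 -0.0003 0 -1;0 0 0.0067 0.0017 -0.0003 0 -1")

```text
time: 13.22
eef_pos: [0.5384, 0.012, 0.0659]
tcp_rot: [1.0, -0.028, 0.0, 0.0]
contact_force: [-2.8, 2.5, 0.6]
opening: 0.0
finger_force: 1.6
```

In the tool's units: 1 mm / 600 = 0.0017, 0.5 mm / 600 = 0.0008, 1.2 degrees / 180 = 0.0067.

Call:
send_rows(rows="0 0 0.0033 0.0008 -0.0002 0 -1;0 0 0.0067 0.0017 -0.0003 0 -1;0 0 0.0067 0.0017 -0.0003 0 -1")

```text
time: 13.6
eef_pos: [0.5394, 0.0122, 0.0659]
tcp_rot: [0.999, -0.039, 0.0, 0.0]
contact_force: [-2.1, 2.9, 1.5]
opening: 0.003
finger_force: 1.5
```

In the tool's units: 1 mm / 600 = 0.0017, 0.5 mm / 600 = 0.0008, 1.2 degrees / 180 = 0.0067.

Call:
send_rows(rows="0 0 0.0033 0.0008 -0.0002 0 -1;0 0 0.0067 0.0017 -0.0003 0 -1;0 0 0.0067 0.0017 -0.0003 0 -1")

```text
time: 13.98
eef_pos: [0.5404, 0.0123, 0.0659]
tcp_rot: [0.999, -0.049, 0.0, 0.0]
contact_force: [-3.5, 1.8, -0.1]
opening: -0.001
finger_force: 1.5
```

```bash
python3 - <<'E'
from h import *
show()
for s in np.arange(1.6,1.86,.05):
    xy,a=tgt(s,17); print(s.round(2),rel(xy,.066,a))
E
```

```text
t 13.97 p [540.4  12.3  65.9] xang -5.6 z [ 0. -0. -1.] F [-3.53  1.84 -0.08] op -0.001
1.6 [ 0.   0.  -6.7 -5.2  1.1 -0.1]
1.65 [ 0.   0.  -3.8 -2.8  0.1 -0.1]
1.7 [ 0.   0.  -0.9 -0.3 -0.9 -0.1]
1.75 [ 0.   0.   1.9  2.2 -1.7 -0.1]
1.8 [ 0.   0.   4.8  4.7 -2.4 -0.1]
1.85 [ 0.   0.   7.7  7.3 -3.  -0.1]
```

In the tool's units: 0.8 mm / 600 = 0.0013, -0.6 mm / 600 = -0.001, 1 degrees / 180 = 0.0056.

Call:
send_rows(rows="0 0 0.0028 0.0007 -0.0005 0 -1;0 0 0.0056 0.0013 -0.001 0 -1;0 0 0.0056 0.0013 -0.001 0 -1")

```text
time: 14.35
eef_pos: [0.5412, 0.0126, 0.0659]
tcp_rot: [0.998, -0.058, 0.0, 0.0]
contact_force: [-3.3, 0.9, 1.9]
opening: 0.002
finger_force: 1.4
```

In the tool's units: 0.8 mm / 600 = 0.0013, -0.4 mm / 600 = -0.0007, 1 degrees / 180 = 0.0056.

Call:
send_rows(rows="0 0 0.0028 0.0007 -0.0003 0 -1;0 0 0.0056 0.0013 -0.0007 0 -1;0 0 0.0056 0.0013 -0.0007 0 -1")

```text
time: 14.72
eef_pos: [0.542, 0.0128, 0.0659]
tcp_rot: [0.998, -0.067, 0.0, 0.0]
contact_force: [-2.8, -1.2, 0.2]
opening: -0.001
finger_force: 1.3
```

In the tool's units: 0.8 mm / 600 = 0.0013, 0.4 mm / 600 = 0.0007, 1 degrees / 180 = 0.0056.

Call:
send_rows(rows="0 0 0.0028 0.0007 -0.0002 0 -1;0 0 0.0056 0.0013 -0.0003 0 -1;0 0 0.0056 0.0013 -0.0003 0 -1")

```text
time: 15.1
eef_pos: [0.5427, 0.0131, 0.0659]
tcp_rot: [0.997, -0.075, -0.0, 0.0]
contact_force: [-4.6, -1.1, 0.7]
opening: 0.002
finger_force: 1.7
```

In the tool's units: 0.6 mm / 600 = 0.001, 0.3 mm / 600 = 0.0005, 0.8 degrees / 180 = 0.0044.

Call:
send_rows(rows="0 0 0.0022 0.0005 -0.0002 0 -1;0 0 0.0044 0.001 -0.0003 0 -1;0 0 0.0044 0.001 -0.0003 0 -1")

```text
time: 15.48
eef_pos: [0.5431, 0.0133, 0.0658]
tcp_rot: [0.997, -0.082, -0.0, 0.0]
contact_force: [-4.3, -1.9, 2.7]
opening: 0.001
finger_force: 2.2
```

Call:
send_rows(rows="0 0 0 0.0005 0 0 -1;0 0 0 0.001 0 0 -1;0 0 0 0.001 0 0 -1")

```text
time: 15.85
eef_pos: [0.5434, 0.0133, 0.0658]
tcp_rot: [0.997, -0.082, -0.001, 0.0]
contact_force: [-4.9, -2.0, 1.9]
opening: -0.001
finger_force: 2.7
```

In the tool's units: 0.8 mm / 600 = 0.0013, 0.4 mm / 600 = 0.0007.

Call:
send_rows(rows="0 0 0 0.0007 0 0 -1;0 0 0 0.0013 0 0 -1;0 0 0 0.0013 0 0 -1")

```text
time: 16.23
eef_pos: [0.5438, 0.0133, 0.0657]
tcp_rot: [0.997, -0.082, -0.001, 0.0]
contact_force: [-6.8, -1.5, 4.0]
opening: 0.003
finger_force: 3.2
```

In the tool's units: 0.6 mm / 600 = 0.001, 0.4 mm / 600 = 0.0007.

Call:
send_rows(rows="0 0 0 0.0007 0 0 -1;0 0 0 0.001 0 0 -1;0 0 0 0.001 0 0 -1;0 0 0 0.001 0 0 -1")

```text
time: 16.73
eef_pos: [0.5441, 0.0132, 0.0657]
tcp_rot: [0.997, -0.082, -0.002, -0.0]
contact_force: [-7.9, -1.0, 4.3]
opening: 0.002
finger_force: 3.7
```

```bash
python3 - <<'E'
from h import *
show()
E
```

```text
t 16.73 p [544.1  13.2  65.7] xang -9.4 z [-0.004  0.    -1.   ] F [-7.86 -1.05  4.33] op 0.002
```

Call:
send_rows(rows="0 0 0 -0.0017 0 0 -1;0 0 0 -0.005 0 0 -1;0 0 0 -0.0133 0 0 -1;0 0 0 -0.025 0 0 -1;0 0 0 -0.0333 0 -0.0417 -1;0 0 0 -0.0333 0 -0.1 -1;0 0 0 -0.0333 0 -0.125 -1;0 0 0 -0.0333 0 -0.125 -1")

```text
time: 17.73
eef_pos: [0.5264, 0.0163, 0.142]
tcp_rot: [0.997, -0.082, 0.002, 0.0]
contact_force: [-0.2, 0.6, 0.3]
opening: -0.002
finger_force: 0.0
```

```bash
python3 - <<'E'
from h import *
np.set_printoptions(precision=4,suppress=True)
s=show(); p=ctrl.read_camera("side"); 
cv2.imwrite("pics/s1.png",cv2.resize(p["color"][150:280,150:340,::-1],None,fx=4.2,fy=4.2,interpolation=cv2.INTER_CUBIC))
q=ctrl.read_camera("wrist");cv2.imwrite("pics/w1.png",q["color"][:,:,::-1])
for n,c in(("side",p),("wrist",q)):
  for r in ctrl.look_for(c,"punch_cap")[:1]: w=world(c,r["position"]);print(n,r["p"],w,pix(c,w))
print(pix(q,[.554,.0785,.076])); np.save("E1.npy",q["extrinsics"])
print(rel([.554,.0785],.12,-.164))
E
```

```text
t 17.73 p [526.4  16.3 142. ] xang -9.4 z [ 0.003 -0.    -1.   ] F [-0.17  0.6   0.26] op -0.002
side 0.49 [0.5498 0.0776 0.0758] [236.945  185.4995]
wrist 0.56 [0.553  0.0725 0.0758] [162.3103 214.8187]
[150.8195 214.9095]
[  0.    0.   -0.   18.9 -66.   19.1]
```

View pics/w1.png

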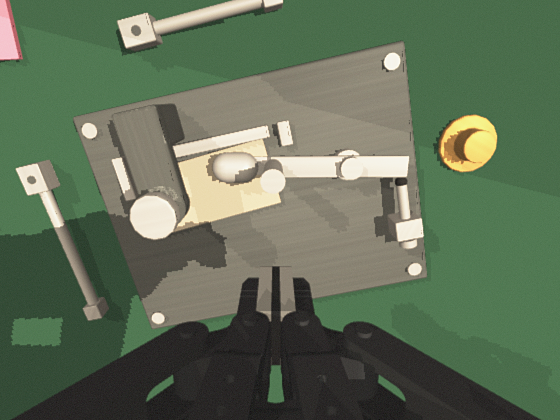

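View pics/s1.png

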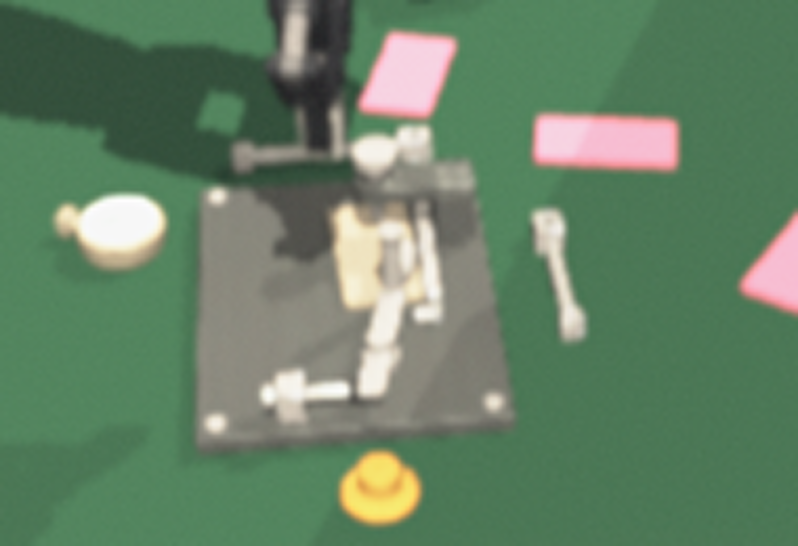

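```bash
python3 - <<'E'
from h import *
E=np.load("E1.npy");p=dict(extrinsics=E,fx=363.25,fy=363.25,cx=275.4,cy=213.7)
B=np.array([ray(p,u,v,.012)[:2] for u,v in[(75,118),(403,42),(427,277),(152,328)]])
Jc=np.array([[93,62],[93,-160],[-77,-160],[-77,62]])/1000
A=Jc-Jc.mean(0);b=B-B.mean(0);th=np.arctan2((A[:,0]*b[:,1]-A[:,1]*b[:,0]).sum(),(A*b).sum())
R=np.array([[np.cos(th),-np.sin(th)],[np.sin(th),np.cos(th)]]);t=B.mean(0)-R@Jc.mean(0);print(th,t,(B-t)@R*1000)
for n,u,v,z in[("BR",280,204,.016),("BL",185,228,.016),("TR",264,140,.016),("fenceL",175,152,.021),("fenceR",268,130,.021),("cap",154,216,.076),("knob",272,182,.067)]:
    w=ray(p,u,v,z)[:2];print(n,w,((w-t)@R*1000).round(1))
print(rel([.5535,.0768],.12,-.164))
E
```

```text
0.04620149955486869 [0.52258078 0.07222457] [[  91.36942986   59.92384808]
 [  91.72751326 -157.90401519]
 [ -75.74270061 -158.78680534]
 [ -75.35424251   60.76697245]]
BR [0.53114374 0.01135231] [  5.7 -61.2]
BL [0.52460975 0.08155486] [2.5 9.2]
TR [0.57669335 0.01473706] [ 51.4 -59.9]
fenceL [0.57917131 0.07366866] [56.6 -1.2]
fenceR [0.58307836 0.01082919] [ 57.6 -64.1]
cap [0.55312402 0.07698951] [30.7  3.3]
knob [0.55909994 0.01182232] [ 33.7 -62. ]
[  0.    0.   -0.   18.7 -64.3  19.1]
```

```bash
python3 - <<'E'
from h import *
E=np.load("E1.npy");p=dict(extrinsics=E,fx=363.25,fy=363.25,cx=275.4,cy=213.7)
R=np.array([[np.cos(.0462),-np.sin(.0462)],[np.sin(.0462),np.cos(.0462)]]);t=np.array([.52258,.07222])
im=cv2.imread("pics/w1.png");h=cv2.cvtColor(im,cv2.COLOR_BGR2HSV)
def line(cols,rows,low,z,test):
    P=[]
    for u in cols:
        v=[v for v in range(*rows) if test(h[v,u],im[v,u])]
        if v: P.append((ray(p,u+.0,(max(v)+.5 if low else min(v)-.5),z)[:2]-t)@R*1000)
    return np.array(P)
cream=lambda a,b:10<a[0]<32 and a[1]>40 and a[2]>120
def fit(P):
    k=np.polyfit(P[:,1],P[:,0],1); r=P[:,0]-np.polyval(k,P[:,1]); m=abs(r)<1; k=np.polyfit(P[m,1],P[m,0],1); return k,m.sum(),abs(P[m,0]-np.polyval(k,P[m,1])).mean()
P=line(range(196,276),(185,240),True,.016,cream);k,n,r=fit(P);print("near edge slope",k[0],"x@-18",np.polyval(k,-18),n,r,P[::20])
dark=lambda a,b:a[1]<60 and a[2]>35
Q=line(range(170,420,5),(255,345),True,.012,lambda a,b:not(35<a[0]<90 and a[1]>70));k,n,r=fit(Q);print("base near",k,n,r)
Q=line(range(90,400,5),(30,125),False,.012,lambda a,b:not(35<a[0]<90 and a[1]>70) and a[2]>30);k,n,r=fit(Q);print("base far",k,n,r)
a=im[100:250,90:310];cv2.imwrite("pics/w1c.png",cv2.resize(a,None,fx=3.6,fy=3.6,interpolation=cv2.INTER_CUBIC))
E
```

```text
near edge slope 0.45617929618069114 x@-18 -7.020586359962946 16 0.46503830077610836 [[  2.64178858   0.97774896]
 [ -5.54664887 -11.65350324]
 [-13.08158291 -24.63359859]
 [-15.35981541 -38.9916957 ]]
base near [   0.21385184 -104.45021917] 7 2.4361465226060576e-14
base far [-2.67571166e-02  9.00495684e+01] 5 0.11459686134174092
```

View pics/w1c.png

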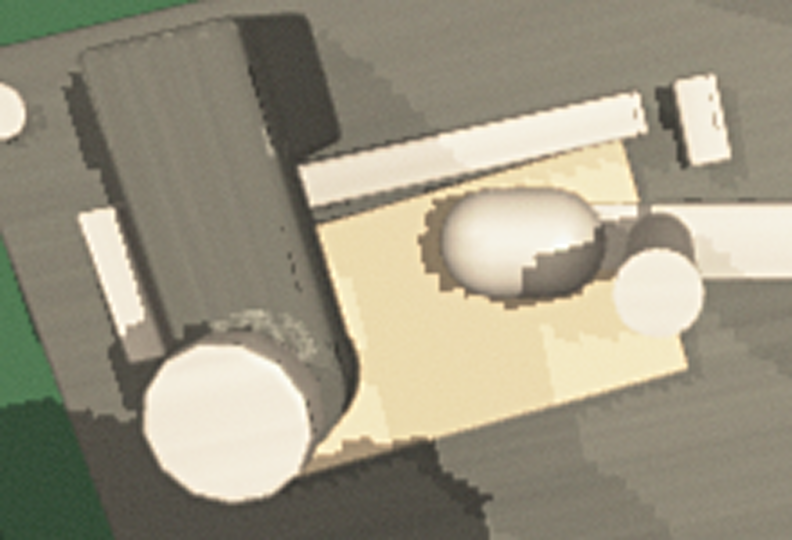

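In the tool's units: -64.3 mm / 600 = -0.1072, 18.7 mm / 600 = 0.0312.

Call:
send_rows(rows="0 0 0 0.0117 -0.0417 0.0083 -1;0 0 0 0.0233 -0.0833 0.0167 -1;0 0 0 0.0312 -0.1072 0.025 -1;0 0 0 0.0312 -0.1072 0.0417 -1;0 0 0 0.0312 -0.1072 0.0533 -1;0 0 0 0.0312 -0.1072 0.0633 -1;0 0 0 0.0312 -0.1072 0.0633 -1")

```text
time: 18.8
eef_pos: [0.554, 0.0762, 0.1021]
tcp_rot: [0.997, -0.083, -0.001, 0.0]
contact_force: [-0.3, -0.2, -0.2]
opening: -0.0
finger_force: 0.0
```

```bash
python3 -c "
from h import *
show()"
```

```text
t 18.8 p [554.   76.2 102.1] xang -9.5 z [-0.001 -0.    -1.   ] F [-0.35 -0.16 -0.18] op -0.0
```

In the tool's units: 9 mm / 600 = 0.015, 8 mm / 600 = 0.0133.

Call:
send_rows(rows="0 0 0 0 0 0.0033 -1;0 0 0 0 0 0.0067 -1;0 0 0 0 0 0.0092 -1;0 0 0 0 0 0.0117 -1;0 0 0 0 0 0.0133 -1;0 0 0 0 0 0.015 -1;0 0 0 0 0 0.015 -1")

```text
time: 19.68
eef_pos: [0.5547, 0.0766, 0.094]
tcp_rot: [0.997, -0.082, 0.0, 0.0]
contact_force: [-1.2, -0.8, 2.8]
opening: -0.002
finger_force: 1.4
```

In the tool's units: 3 mm / 600 = 0.005, 2 mm / 600 = 0.0033.

Call:
send_rows(rows="0 0 0 0 0 0.0017 -1;0 0 0 0 0 0.0033 -1;0 0 0 0 0 0.005 -1;0 0 0 0 0 0.005 -1")

```text
time: 20.18
eef_pos: [0.5547, 0.0766, 0.0913]
tcp_rot: [0.997, -0.082, 0.0, 0.0]
contact_force: [-1.7, -0.8, 5.1]
opening: -0.003
finger_force: 3.0
```

In the tool's units: 2 mm / 600 = 0.0033, 1.4 mm / 600 = 0.0023.

Call:
send_rows(rows="0 0 0 0 0 0.0012 -1;0 0 0 0 0 0.0023 -1;0 0 0 0 0 0.0033 -1;0 0 0 0 0 0.0033 -1")

```text
time: 20.68
eef_pos: [0.5548, 0.0766, 0.0898]
tcp_rot: [0.997, -0.082, -0.0, 0.0]
contact_force: [-3.1, -0.8, 7.8]
opening: -0.001
finger_force: 4.1
```

Call:
send_rows(rows="0 0 0 0 0 0.0008 -1;0 0 0 0 0 0.0017 -1;0 0 0 0 0 0.0017 -1")

```text
time: 21.05
eef_pos: [0.5548, 0.0767, 0.089]
tcp_rot: [0.997, -0.082, -0.0, 0.0]
contact_force: [-3.5, -1.0, 9.0]
opening: 0.0
finger_force: 4.7
```

In the tool's units: 1 mm / 600 = 0.0017, 0.5 mm / 600 = 0.0008.

Call:
send_rows(rows="0 0 0 0 0 0.0008 -1;0 0 0 0 0 0.0017 -1;0 0 0 0 0 0.0017 -1")

```text
time: 21.42
eef_pos: [0.5548, 0.0767, 0.0882]
tcp_rot: [0.997, -0.082, -0.0, 0.0]
contact_force: [-4.5, -0.9, 10.6]
opening: -0.001
finger_force: 5.2
```

In the tool's units: 0.8 mm / 600 = 0.0013, 0.5 mm / 600 = 0.0008.

Call:
send_rows(rows="0 0 0 0 0 0.0008 -1;0 0 0 0 0 0.0013 -1;0 0 0 0 0 0.0013 -1")

```text
time: 21.8
eef_pos: [0.5548, 0.0766, 0.088]
tcp_rot: [0.997, -0.082, -0.0, 0.0]
contact_force: [-5.5, -0.1, 13.7]
opening: 0.004
finger_force: 6.5
```

Call:
send_rows(rows="0 0 0 0 0 0.0005 -1;0 0 0 0 0 0.0007 -1;0 0 0 0 0 0.0007 -1")

```text
time: 22.18
eef_pos: [0.5548, 0.0767, 0.088]
tcp_rot: [0.997, -0.082, -0.0, 0.0]
contact_force: [-6.3, -0.9, 14.0]
opening: -0.0
finger_force: 7.4
```

In the tool's units: -60 mm / 600 = -0.1, -40 mm / 600 = -0.0667.

Call:
send_rows(rows="0 0 0 0 0 -0.0067 -1;0 0 0 0 0 -0.0167 -1;0 0 0 0 0 -0.0333 -1;0 0 0 0 0 -0.0667 -1;0 0 0 0 0 -0.1 -1;0 0 0 0 0 -0.1 -1")

```text
time: 22.92
eef_pos: [0.5556, 0.0768, 0.1471]
tcp_rot: [0.997, -0.082, 0.002, -0.0]
contact_force: [-0.1, 0.1, 0.3]
opening: -0.0
finger_force: 0.0
```

```bash
python3 - <<'E'
from h import *
show()
# beyond-knob side: d negative
for s,d,z in[(1.68,-32,.147),(1.68,-32,.066),(1.68,-20,.066)]:
    xy,a=tgt(s,d);print(s,d,xy,rel(xy,z,a))
E
```

```text
t 22.93 p [555.6  76.8 147.1] xang -9.4 z [ 0.004  0.    -1.   ] F [-0.09  0.08  0.28] op -0.0
1.68 -32 [0.58804629 0.00991406] [ 0.   0.  -5.9 43.  60.7  0.2]
1.68 -32 [0.58804629 0.00991406] [ 0.   0.  -5.9 42.7 60.7 81.2]
1.68 -20 [0.5760695  0.01066003] [ 0.   0.  -5.9 30.8 61.9 81.1]
```

In the tool's units: 81 mm / 600 = 0.135, 75 mm / 600 = 0.125, -6 degrees / 180 = -0.0333.

Call:
send_rows(rows="0 0 -0.0111 0.025 0.0417 0 -1;0 0 -0.0278 0.0533 0.075 0 -1;0 0 -0.0333 0.0717 0.1012 0.0083 -1;0 0 -0.0333 0.0717 0.1012 0.0583 -1;0 0 -0.0333 0.0717 0.1012 0.1 -1;0 0 -0.0333 0.0717 0.1012 0.125 -1;0 0 -0.0333 0.0717 0.1012 0.135 -1;0 0 -0.0333 0.0717 0.1012 0.135 -1")

```text
time: 23.92
eef_pos: [0.5871, 0.0098, 0.0645]
tcp_rot: [1.0, -0.03, -0.0, -0.0]
contact_force: [0.6, 0.3, -0.6]
opening: -0.0
finger_force: 0.0
```

```bash
python3 - <<'E'
from h import *
show()
for s in [1.74,1.68,1.6,1.5,1.4,1.3]:
    xy,a=tgt(s,-17);print(s,xy,rel(xy,.066,a))
E
```

```text
t 23.93 p [587.1   9.8  64.5] xang -3.4 z [-0.  0. -1.] F [ 0.6   0.25 -0.59] op -0.0
1.74 [0.57596821 0.00955483] [  0.    0.    3.6 -11.1   1.   -1.5]
1.68 [0.5730753  0.01084652] [  0.    0.    0.1 -14.1  -0.2  -1.5]
1.6 [0.56910754 0.0122946 ] [  0.    0.   -4.5 -18.1  -1.4  -1.5]
1.5 [0.56400599 0.01365141] [  0.    0.  -10.2 -23.3  -2.4  -1.5]
1.4 [0.55879446 0.01449213] [  0.    0.  -15.9 -28.5  -2.9  -1.5]
1.3 [0.55352505 0.01480837] [  0.    0.  -21.6 -33.8  -2.9  -1.5]
```

In the tool's units: -18 mm / 600 = -0.03, -1.4 mm / 600 = -0.0023, -4.5 degrees / 180 = -0.025.

Call:
send_rows(rows="0 0 0.0056 -0.0083 0 -0.0017 -1;0 0 0.0111 -0.0133 0.0008 -0.0017 -1;0 0 0.0111 -0.0158 0.0008 -0.0017 -1;0 0 0.0111 -0.0183 0.0008 -0.0017 -1;0 0 0.0056 -0.0208 0 -0.0017 -1;0 0 0 -0.0233 -0.0003 -0.0017 -1;0 0 -0.0111 -0.0267 -0.0013 -0.0017 -1;0 0 -0.025 -0.03 -0.0023 -0.0017 -1")

```text
time: 24.92
eef_pos: [0.5697, 0.0125, 0.0662]
tcp_rot: [1.0, 0.01, 0.001, -0.0]
contact_force: [3.6, 2.0, 1.1]
opening: -0.001
finger_force: 1.7
```

```bash
python3 - <<'E'
from h import *
show()
for s in [1.6,1.5,1.4,1.3,1.2,1.1]:
    xy,a=tgt(s,-17);print(s,xy,rel(xy,.066,a))
E
```

```text
t 24.93 p [569.7  12.5  66.2] xang 1.2 z [ 0.002  0.    -1.   ] F [3.59 2.05 1.09] op -0.001
1.6 [0.56910754 0.0122946 ] [ 0.   0.   0.2 -0.6  0.2  0.2]
1.5 [0.56400599 0.01365141] [ 0.   0.  -5.6 -5.7 -1.2  0.1]
1.4 [0.55879446 0.01449213] [  0.    0.  -11.3 -10.9  -2.2   0.1]
1.3 [0.55352505 0.01480837] [  0.    0.  -17.  -16.1  -2.6   0.1]
1.2 [0.54825038 0.01459697] [  0.    0.  -22.7 -21.4  -2.5   0.1]
1.1 [0.54302318 0.01386003] [  0.    0.  -28.5 -26.7  -1.9   0.1]
```

Sliding as expected; continue back.

In the tool's units: -19 mm / 600 = -0.0317, -2.6 mm / 600 = -0.0043, -12.5 degrees / 180 = -0.0694.

Call:
send_rows(rows="0 0 -0.0139 -0.0045 -0.0007 0 -1;0 0 -0.0278 -0.0087 -0.0018 0 -1;0 0 -0.0417 -0.0125 -0.0027 0 -1;0 0 -0.0556 -0.0163 -0.0033 0 -1;0 0 -0.0694 -0.02 -0.0038 0 -1;0 0 -0.0833 -0.0238 -0.0042 0 -1;0 0 -0.0972 -0.0275 -0.0043 0 -1;0 0 -0.1111 -0.0317 -0.0043 0 -1")

```text
time: 25.92
eef_pos: [0.5495, 0.0147, 0.0656]
tcp_rot: [0.983, 0.184, -0.001, -0.0]
contact_force: [1.0, 1.4, 1.4]
opening: 0.003
finger_force: 0.6
```

```bash
python3 - <<'E'
from h import *
show()
for s in [1.2,1.1,1.0,.9,.8,.7,.6]:
    xy,a=tgt(s,-17);print(s,xy,rel(xy,.066,a))
E
```

```text
t 25.93 p [549.5  14.7  65.6] xang 21.2 z [-0.002  0.    -1.   ] F [1.05 1.4  1.41] op 0.003
1.2 [0.54825038 0.01459697] [ 0.   0.  -2.7 -1.2 -0.3 -0.4]
1.1 [0.54302318 0.01386003] [ 0.   0.  -8.4 -6.3 -1.5 -0.4]
1.0 [0.53789566 0.01260493] [  0.    0.  -14.2 -11.6  -2.2  -0.4]
0.9 [0.53291905 0.0108442 ] [  0.    0.  -19.9 -16.9  -2.4  -0.4]
0.8 [0.52814309 0.00859543] [  0.    0.  -25.6 -22.1  -2.   -0.3]
0.7 [0.52361549 0.0058811 ] [  0.    0.  -31.4 -27.3  -1.1  -0.3]
0.6 [0.51938149 0.00272832] [  0.    0.  -37.1 -32.4   0.3  -0.3]
```

In the tool's units: -31.5 mm / 600 = -0.0525, -27.3 mm / 600 = -0.0455, -36 degrees / 180 = -0.2.

Call:
send_rows(rows="0 0 -0.0278 -0.0058 -0.0015 0 -1;0 0 -0.05 -0.0117 -0.0027 0 -1;0 0 -0.0778 -0.0192 -0.0037 0 -1;0 0 -0.1 -0.0258 -0.004 0 -1;0 0 -0.1278 -0.0325 -0.0037 0 -1;0 0 -0.15 -0.0392 -0.003 0 -1;0 0 -0.175 -0.0455 -0.0018 0 -1;0 0 -0.2 -0.0525 0 0 -1")

```text
time: 26.92
eef_pos: [0.5199, 0.0033, 0.0654]
tcp_rot: [0.878, 0.479, -0.001, -0.001]
contact_force: [2.2, 0.4, 0.6]
opening: -0.002
finger_force: 0.6
```

```bash
python3 - <<'E'
from h import *
show()
for s in [.6,.5,.4,.3]:
    xy,a=tgt(s,-17);print(s,xy,rel(xy,.066,a))
E
```

```text
t 26.93 p [519.9   3.3  65.4] xang 57.3 z [-0.002  0.    -1.   ] F [2.24 0.35 0.63] op -0.002
0.6 [0.51938149 0.00272832] [ 0.   0.  -1.  -0.7 -0.1 -0.6]
0.5 [ 0.5154834  -0.00083141] [ 0.   0.  -6.7 -5.8 -1.5 -0.6]
0.4 [ 0.51196015 -0.0047625 ] [  0.    0.  -12.5 -11.   -2.3  -0.6]
0.3 [ 0.50884697 -0.0090257 ] [  0.    0.  -18.2 -16.3  -2.6  -0.6]
```

Swing to about 0.4, then back off +x and rise.

In the tool's units: -130 mm / 600 = -0.2167, -3.3 mm / 600 = -0.0055, -12 degrees / 180 = -0.0667.

Call:
send_rows(rows="0 0 -0.0222 -0.0055 -0.0013 0 -1;0 0 -0.0444 -0.0108 -0.0028 0 -1;0 0 -0.0667 -0.0175 -0.0037 0 -1;0 0 -0.0667 -0.0175 -0.0037 0 -1;0 0 -0.0667 -0.0083 -0.0037 0 -1;0 0 -0.0667 0.005 -0.0033 -0.0333 -1;0 0 -0.0667 0.005 -0.0033 -0.125 -1;0 0 -0.0667 0.005 -0.0033 -0.2167 -1")

```text
time: 27.92
eef_pos: [0.52, 0.0073, 0.1963]
tcp_rot: [0.824, 0.567, -0.001, -0.001]
contact_force: [0.6, -0.2, 0.1]
opening: -0.0
finger_force: 0.0
```

```bash
python3 - <<'E'
from h import *
np.set_printoptions(precision=4,suppress=True)
show();p=ctrl.read_camera("side"); q=ctrl.read_camera("top")
f=lambda c,r:cv2.resize(c["color"][r:r+130,160:340,::-1],None,fx=4.2,fy=4.2,interpolation=cv2.INTER_CUBIC)
cv2.imwrite("pics/end_s.png",f(p,150))
for t in("plate","clip_nose"):
  for c in(p,q):
    for r in ctrl.look_for(c,t)[:1]: print(t,r["p"],world(c,r["position"]))
E
```

```text
t 27.93 p [520.    7.3 196.3] xang 69.1 z [-0.003  0.    -1.   ] F [ 0.61 -0.21  0.13] op -0.0
plate 0.76 [0.5529 0.0556 0.0225]
plate 0.8 [0.5768 0.2739 0.003 ]
clip_nose 0.2 [ 0.5087 -0.0203  0.0274]
clip_nose 0.47 [ 0.4847 -0.0153  0.0273]
```

View pics/end_s.png

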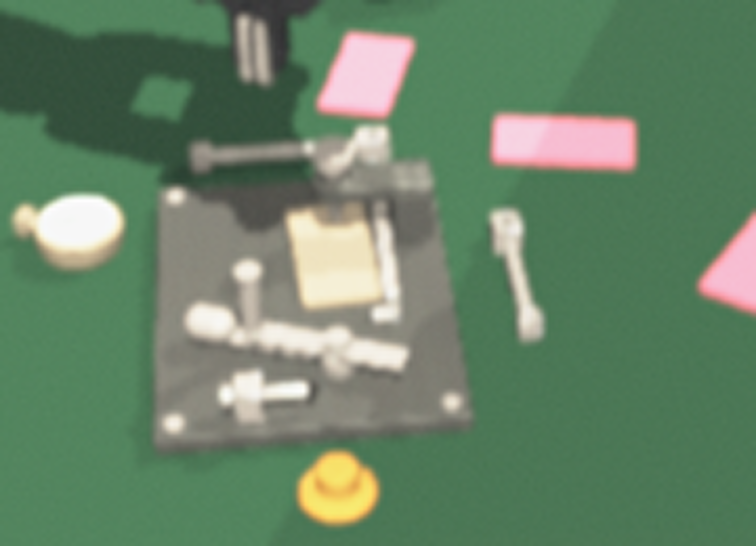

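```bash
python3 - <<'E'
from h import *
E=np.load("E1.npy");p=dict(extrinsics=E,fx=363.25,fy=363.25,cx=275.4,cy=213.7)
g=lambda u,v,z:ray(p,u/3.6+90,v/3.6+100,z)[:2]
for n,a,b,z in[("plate near",(310,472),(687,369),.016),("plate side",(687,369),(622,141),.016),("fence near top",(318,208),(645,132),.021),("fence far top",(300,163),(640,93),.021)]:
    A,B=g(*a,z),g(*b,z);d=A-B;print(n,A,B,"ang",np.degrees(np.arctan2(d[1],d[0])).round(2),np.linalg.norm(d))
nA,nB=g(310,472,.016),g(687,369,.016);fA,fB=g(318,208,.021),g(645,132,.021)
u=(fA-fB)/np.linalg.norm(fA-fB);n=np.array([u[1],-u[0]])
c=nB+(nA-nB)/np.linalg.norm(nA-nB)*.045
print("near-edge mid to fence mm (home=46):",1000*(fB-c)@n, "right corner:",1000*(fB-nB)@n)
E
```

```text
plate near [0.52333696 0.08844487] [0.53213082 0.01059911] ang 96.45 0.07834088114551269
plate side [0.53213082 0.01059911] [0.57736511 0.01544391] ang -173.89 0.04549299719149785
fence near top [0.57510429 0.07243703] [0.57877658 0.01080352] ang 93.41 0.061742821079706446
fence far top [0.58361577 0.07365757] [0.58568933 0.01052289] ang 91.88 0.06316872110375801
near-edge mid to fence mm (home=46): 48.958144794372544 right corner: 46.57533986927335
```

```bash
python3 -c "
from plant import ctrl
print(ctrl.sign_off())"
```

```text
the job is handed in; nothing more can be done
None
```

I handed in the job at about 28 s of the 64 s allowed; no verdict was returned. I swung the clip onto the plate until its tail bore on the stop (about 7 N at the tip, inferred from knob force), pressed the punch fully down at about 14 N, and swung the clip back to about 0.4 rad. The plate lies in its bay. The closest margin was the plate's position just before punching: I measured its centre about 3 mm short of home (limit 3.5 mm), skewed about 0.065 rad (limit 0.08).

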